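# Check the printer's emergency stop and reset it

## Robot

A 7-joint arm with a two-finger parallel gripper is mounted at the origin on the work surface. World frame = base frame: x ahead of the robot, y to its left, z up, the work surface at z = 0. Lengths are in m, angles in rad, forces in N, time in s.
With the tool pointing down it reaches from about 0.4 to 0.9 m from the base axis. Payload 5.5 kg.
Tool frame: the origin (TCP) lies midway between the tips of the shut fingers; the grasp point (between the pads) lies 19 mm behind it (env.grip_point_offset is the distance from the TCP to the grasp point, in m); z points along the fingers, y is the direction in which the jaws open and shut (so a half turn about z gives the same grasp; the last joint's range is limited). The gripper opens to 92 mm and grips with 3 to 60 N. Pads are 19 mm wide; open, the fingers measure 130 mm over their backs; the gripper's body (75 mm by 190 mm) begins 47 mm behind the grasp point.
Start: joints at [1.386, 0.501, -0.427, 1.55, 0.221, 1.138, -0.21], TCP at [0.281, -0.586, 0.227] pointing down, gripper open.
Joint ranges: [-2.88, 2.88], [-0.31, 2.03], [-1.54, 1.56], [0.2, 2.42], [-1.41, 4.55], [0.19, 2.02], [-2.57, 2.57]. Speed limits (rad/s): [2.57, 2.57, 3.14, 3.14, 3.14, 3.14, 3.14].

## Interface

Orientations are given as a unit quaternion [x, y, z, w].
In Python, from cell import env gives the robot as it stands.
- The arm moves only by the tool move_arm, never from a script. Its argument "targets" is a list of rows, each a list of 2 entries, a list of its own where there are three numbers: the shift along the tool's x, y, z in cm, then the turn about the tool's z in rad. A call has 1 to 5 rows; each row is the pose to reach, as a shift and turn from the pose commanded when the call began, along the tool's axes at that moment; what a row does not reach only later rows make up. A row lasts 1/8 s, in which the tool goes at most 62.5 mm and 10.7 degrees, less where a joint would pass 70% of its speed; a pose out of reach is approached as far as the arm can. A call with a gripper value outside its range is refused whole. "claw" is the opening, from 0 (shut) to 1 (fully open), set as the call begins (left out, the last holds). The fingers move at their own pace and stop on an object; "newtons" is the grip in N (left out, the last holds). Time passes only in rows, so rows that repeat a pose let the fingers close. It gives the time, the measured TCP pose, the force and the opening at its end, in the units of the state.
- env.get_obs(): the state, without advancing time (a new reading comes with each control period).
- env.capture(name): name is "scene" or "top" or "wrist"; returns the picture (400x640x3 uint8, red, green, blue); there is no depth.
- env.camera_params(name): a dict with "mtx" (3x3 intrinsics, pixels), "R" (3x3) and "t" (3): a world point X has camera coordinates R X + t; the wrist camera has in their place "tool_from_camera" (4x4, takes a point from camera to tool coordinates, whose origin is the TCP and whose axes are the flange's). Camera axes: x right, y down, z forward; pixel columns grow to the right and rows downward; lengths in m; the calibration is good to about 2 mm. A picture is of the moment at which its call begins: read the wrist's pose just before it. camera_params takes no time and is no camera call.
- env.finish_job(): hands the job in, once; it reports no verdict.
The state is a dict: "t": time; "q": joint angles; "qd": joint speeds; "effort": joint torques, N m; "tool_pos": TCP position; "eef_rot": TCP orientation; "wrist_force": force on the tool from outside, world axes, zero at the start; "moment": the same for the moment, N m; "grip_width": finger opening in m.
Only numpy, scipy, OpenCV 4.12 (cv2) and the standard library are available. Lean on these libraries where they do the work, as an engineer would, in place of code of your own. Each camera call takes 0.05 s, during which the arm holds its last target. There are 200 camera calls.

## Task

Test the printer's emergency stop with the fingertips alone: press the red mushroom button on the yellow box right in until it latches, then push its rib round clockwise until it lets go and springs back out, and then press the blue reset button fully in and let it come back. Be gentle with the stop button and do not pinch it; press blue only once the stop is out, and never touch the green start button or its box. Leave the loose things on the bench where they stand, with nothing picked up or knocked over.

Things in the scene. Friction and masses are not known exactly. Their poses are not given: they have to be found in the camera images.
- stop_top (a point): centre of the rib's top on the red mushroom stop button, on the button's vertical axis, 104 mm above the bench while the button is out. It turns with the cap: the rib lies along this point's y axis, z is up. The rib is a bar 54 mm long, 9 mm wide with flat upright sides, standing 16 to 17 mm above the cap's upper face (the cap is round, 56 mm across)
- stem (a joint): how far the stop button is pushed in, m: 0 out, 0.011 at its hard end stop (more than 35 N breaks it). Pushed past about 0.009 it latches and, let go, stays at 0.0075 to 0.0085. A spring pushes it out (2 N rising to 3.7 N); pushing it right in takes about 5 N in all. Once latched it comes out only when the cap is twisted
- cap (a joint): twist of the red cap, rad, growing clockwise seen from above: 0 at rest, 1.1 at its end stop. A spring turns it back to 0 (0.03 rising to 0.06 N m). With the button in, the latch lets go between 0.5 and 0.85 rad; the button then springs out unless something still rests on the cap, and the cap turns back when let go
- stop_box: yellow box 76 x 76 mm, 60 mm high, fixed to the bench, with the red stop button in its middle (cap's underside 75 mm above the bench while out, white arrows show clockwise); origin at the centre of its underside, z up. At rest the rib lies along the box's y axis
- reset_top (a point): centre of the top of the blue reset button, 32 mm in diameter, 78 mm above the bench; it is pressed straight down and stands in the middle of a grey box 76 x 76 mm, 60 mm high, fixed to the bench
- reset (a joint): how far the blue button is pushed in, m: 0 out, 0.006 fully in (takes 5 N); springs back by itself
- start_top (a point): centre of the top of the green start button, same size, height and grey box as the blue one; not to be pressed
- start_box: grey box 76 x 76 mm, 60 mm high, fixed, carrying the green button; origin at the centre of its underside
- start (a joint): how far the green button is pushed in, m: 0 out, 0.006 fully in
- ink_jar: amber glass jar with black cap, 56 mm in diameter, 75 mm high, loose; origin at the centre of its underside
- vial: small clear vial with white cap, 26 mm in diameter, 50 mm high, loose; origin at the centre of its underside
- dish: flat clear culture dish, 84 mm in diameter, 15 mm high, loose; origin at the centre of its underside
- chip_case: orange chip case 55 x 75 mm, 22 mm high, loose; origin at the centre of its underside
- driver: screwdriver lying on the bench, along its own x axis, loose
- beaker: glass beaker, 60 mm in diameter at the rim, 80 mm high, loose; origin at the centre of its underside
Things that resemble listed ones, but are neither listed nor needed, are in the scene too. Leave any pink look-alike of the part that bears reset_top alone.

How it is judged:
By the outcome, as a careful person would: the job done as asked, in the order asked, and still so for the second after the job is handed in, with the robot touching nothing.
It also fails if it takes over 54 s, if anything falls off the work surface, if the arm or the gripper's body presses on something with over 40 N, if the wrist force passes 120 N, or if a joint passes its speed limit or range.

## Working session

There is one attempt and no reset: what is moved stays moved. The work goes in short steps, Python scripts to look and compute and a tool call to move; the robot and the scene stay as the last step left them, time stands still between calls to the robot, and variables do not carry over. Pictures are saved under pics/ and viewed, about 8 in all and at most 12, crops included, and the job is handed in when it is done.

Besides the shell and the picture viewer there is one more tool, called after "Call:" as a command line: name --argument value ..., lists and objects as JSON in quotes. move_arm: Moves the arm, as the interface text tells. Its arguments: {"type":"object","properties":{"targets":{"type":"array"},"claw":{"type":"number"},"newtons":{"type":"number"}},"required":["targets"]}

```bash
mkdir -p pics; ls
python3 - <<'E'
from cell import env
import cv2,numpy as np
o=env.get_obs();print({k:np.round(v,4).tolist() for k,v in o.items()})
for n in ("scene","top"):
    cv2.imwrite(f"pics/{n}0.png",env.capture(n)[:,:,::-1])
    p=env.camera_params(n);print(n,{k:np.round(v,4).tolist() for k,v in p.items()})
print(env.camera_params("wrist"))
E
```

```text
pics
{'t': 0.0, 'q': [1.3862, 0.5019, -0.4268, 1.5515, 0.2208, 1.1383, -0.2103], 'qd': [-0.0003, -0.0009, -0.001, -0.0004, -0.0013, -0.001, 0.0003], 'effort': [-0.0002, -56.66, -5.8158, -27.9112, -0.0685, 0.0308, 0.0002], 'tool_pos': [0.2811, -0.5853, 0.2257], 'eef_rot': [0.975, 0.2221, -0.0002, -0.001], 'wrist_force': [0.1732, 0.4936, -0.1898], 'moment': [0.0492, 0.0364, -0.0069], 'grip_width': 0.0918}
scene {'mtx': [[443.8922, 0.0, 324.493], [0.0, 443.8922, 196.0306], [0.0, 0.0, 1.0]], 'R': [[0.8739, 0.486, -0.0105], [0.2662, -0.4964, -0.8263], [-0.4067, 0.7193, -0.5632]], 't': [-0.3765, -0.0481, 1.2436]}
top {'mtx': [[388.9163, 0.0, 317.6229], [0.0, 388.9163, 201.633], [0.0, 0.0, 1.0]], 'R': [[0.0091, -0.9998, 0.0193], [-0.9854, -0.0123, -0.17], [0.1702, -0.0175, -0.9852]], 't': [-0.0286, 0.4576, 1.0127]}
{'mtx': array([[332.90513095,   0.        , 322.33508879],
       [  0.        , 332.90513095, 198.5475058 ],
       [  0.        ,   0.        ,   1.        ]]), 'tool_from_camera': array([[ 3.12420247e-04, -9.51606442e-01, -3.07319185e-01,
         8.32120965e-02],
       [ 9.99999859e-01,  4.29341385e-04, -3.12846804e-04,
        -9.37896832e-05],
       [ 4.29651878e-04, -3.07319044e-01,  9.51606442e-01,
        -1.58413732e-01],
       [ 0.00000000e+00,  0.00000000e+00,  0.00000000e+00,
         1.00000000e+00]])}
```

View pics/top0.png

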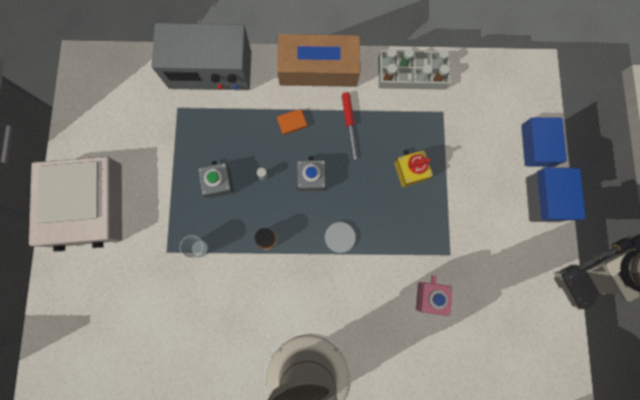

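View pics/scene0.png

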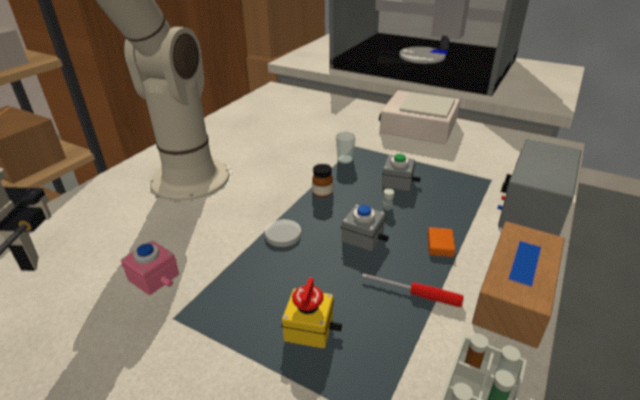

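The stop is the red cap on the yellow box, at top (415,165) and scene (308,297). For blue there are two candidates: the grey box at top (311,173), and the pink look-alike at top (438,299), which is excluded. The grey one fits. Next I'll enlarge and measure both.

```bash
cat > h.py <<'E'
from cell import env
import cv2,numpy as np
def ray(n,uv,z,P=None):
    p=P or env.camera_params(n);R,t=np.array(p["R"]),np.array(p["t"])
    c=-R.T@t;d=R.T@np.linalg.inv(p["mtx"])@[uv[0],uv[1],1]
    return c+d*(z-c[2])/d[2]
def proj(n,X):
    p=env.camera_params(n);x=p["mtx"]@(p["R"]@np.array(X)+p["t"]);return x[:2]/x[2]
def wristP(o):
    from scipy.spatial.transform import Rotation as Ro
    p=env.camera_params("wrist");T=np.eye(4);T[:3,:3]=Ro.from_quat(o["eef_rot"]).as_matrix();T[:3,3]=o["tool_pos"]
    M=np.linalg.inv(T@p["tool_from_camera"]);return dict(mtx=p["mtx"],R=M[:3,:3],t=M[:3,3])
def blob(im,lo,hi,roi):
    x0,y0,x1,y1=roi;h=cv2.cvtColor(im[y0:y1,x0:x1],cv2.COLOR_RGB2HSV)
    m=cv2.inRange(h,lo,hi);v,u=np.nonzero(m);return m,np.array([u.mean()+x0,v.mean()+y0]),len(u)
E
python3 - <<'E'
from h import *
t=cv2.imread("pics/top0.png")[:,:,::-1];s=cv2.imread("pics/scene0.png")[:,:,::-1]
for n,im,rb,ry in (("top",t,(295,155,330,190),(385,140,445,195)),("scene",s,(345,195,385,225),(270,270,345,355))):
    _,c,k=blob(im,(105,120,50),(125,255,255),rb);print(n,"blue",c,k,ray(n,c,.078))
    m,c,k=blob(im,(20,130,80),(35,255,255),ry);print(n,"yellow",c,k,ray(n,c,.06))
t2=t
a=cv2.resize(t[135:200,380:450],None,fx=6,fy=6,interpolation=3);b=cv2.resize(t[150:200,285:340],None,fx=6,fy=6,interpolation=3)
c=cv2.resize(s[265:355,265:355],None,fx=4.33,fy=4.33,interpolation=3)
H=390;im=np.zeros((H+300,820,3),np.uint8);im[:390,:420]=a;im[:390,425:815]=c[:390,:390];im[390:690,:330]=b
cv2.imwrite("pics/crop1.png",cv2.resize(im,None,fx=.86,fy=.86)[:,:,::-1])
E
```

```text
top blue [311.     171.6125] 80 [ 0.53140806 -0.00477601  0.078     ]
top yellow [409.59709619 170.83666062] 551 [ 0.54185096 -0.27100609  0.06      ]
scene blue [363.89423077 209.66346154] 104 [ 0.53253447 -0.00197082  0.078     ]
scene yellow [307.34078212 323.80782123] 1790 [ 0.57644561 -0.31989351  0.06      ]
```

View pics/crop1.png

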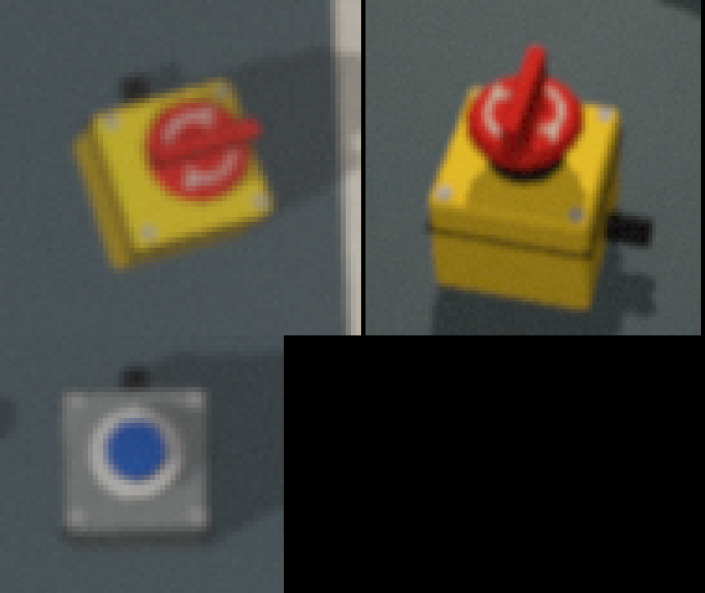

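Run:
```python
from h import *
S=lambda u,v:(u/5.16+380-.0,v/5.16+135)
sc=np.array([ray("top",S(*p),.06)[:2] for p in ((112,120),(222,88),(262,200),(148,232))])
print("screws",sc.round(4).tolist(),"mean",sc.mean(0))
e=[np.linalg.norm(sc[i]-sc[(i+1)%4]) for i in range(4)];print(e)
r=np.array([ray("top",S(*p),.104)[:2] for p in ((155,158),(258,129))]);print("rib",r,r.mean(0),np.linalg.norm(r[0]-r[1]),np.degrees(np.arctan2(*(r[0]-r[1])*[-1,1])))
cap=ray("top",S(198,150),.087);print("cap",cap)
q=lambda u,v:(u/3.724+265,v/3.724+265)  # scene crop (4.33*.86), x offset 425*.86
sc2=np.array([ray("scene",(( u-365.5)/3.724+265,v/3.724+265),.06)[:2] for u,v in((444,193),(576,214),(606,114))]);print("scene screws",sc2.round(4).tolist(),(sc2[0]+sc2[2])/2)
d=(sc[1]-sc[0])+(sc[2]-sc[3]);print("edge -y dir ang",np.degrees(np.arctan2(d[0],-d[1])))
o=env.get_obs();C=np.r_[sc.mean(0),.2]
from scipy.spatial.transform import Rotation as Ro
R=Ro.from_quat(o["eef_rot"]).as_matrix();print("tool delta cm",100*R.T@(C-o["tool_pos"]),"toolx yaw",np.degrees(np.arctan2(R[1,0],R[0,0])))
```

```text
screws [[0.5767, -0.2506], [0.5951, -0.3094], [0.5345, -0.3282], [0.5166, -0.2677]] mean [ 0.55571905 -0.28899241]
[np.float64(0.06165857930364339), np.float64(0.06339204939891833), np.float64(0.06309446935924137), np.float64(0.06256766395088428)]
rib [[ 0.54438478 -0.26108343]
 [ 0.5602075  -0.31370253]] [ 0.55229614 -0.28739298] 0.05494659004411365 16.736195264263316
cap [ 0.55356759 -0.28778565  0.087     ]
scene screws [[0.5369, -0.3245], [0.596, -0.306], [0.579, -0.2465]] [ 0.557969   -0.28550297]
edge -y dir ang 16.937952009986564
tool delta cm [ 37.58117628 -14.81958735   2.6071677 ] toolx yaw 25.662657103866195
```

Call:
move_arm --targets '[[[6,-2.5,0],0.03],[[12,-5,0],0.06],[[18,-7.5,0],0.09],[[24,-10,0],0.12],[[29,-12.5,0],0.15]]' --claw 0 --newtons 5

```text
t: 0.72
tool_pos: [0.4876, -0.3487, 0.2264]
eef_rot: [0.989, 0.148, -0.0, -0.0]
wrist_force: [0.3, -1.4, 0.4]
grip_width: 0.0467
```

Call:
move_arm --targets '[[[2.5,-2,1],0],[[2.5,-2,2],0],[[2.5,-2,2],0],[[2.5,-2,2],0]]'

```text
t: 1.23
tool_pos: [0.5036, -0.3257, 0.2066]
eef_rot: [0.989, 0.147, -0.0, 0.0]
wrist_force: [0.1, 0.1, 0.0]
grip_width: 0.0065
```

Run:
```python
from h import *
o=env.get_obs();P=wristP(o);im=env.capture("wrist");cv2.imwrite("pics/w1.png",im[:,:,::-1])
print({k:np.round(o[k],4).tolist() for k in("t","q","tool_pos","eef_rot","wrist_force","grip_width")})
x=P["mtx"]@(P["R"]@np.array([.555,-.287,.104])+P["t"]);print(x[:2]/x[2])
x=P["mtx"]@(P["R"]@o["tool_pos"]+P["t"]);print("tcp",x[:2]/x[2])
```

```text
{'t': 1.225, 'q': [0.9083, 0.4425, -0.4966, 1.7005, 0.2371, 1.0589, -0.9409], 'tool_pos': [0.5036, -0.3257, 0.2066], 'eef_rot': [0.9891, 0.1469, -0.0004, 0.0002], 'wrist_force': [0.0883, 0.0899, 0.0221], 'grip_width': 0.0065}
[293.67979483 122.06875053]
tcp [322.43970844 256.10003674]
```

View pics/w1.png

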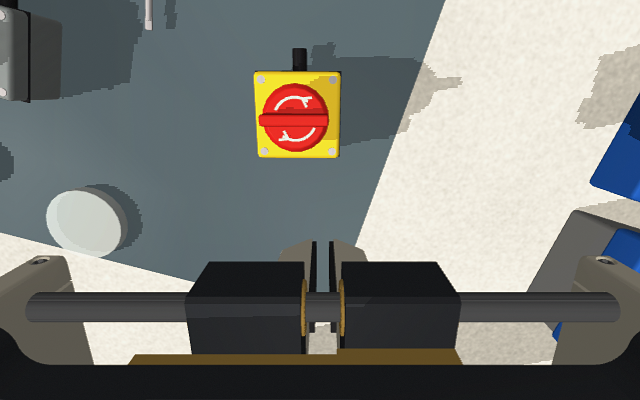

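```bash
python3 - <<'E'
from h import *
from scipy.spatial.transform import Rotation as Ro
o=env.get_obs();P=wristP(o);im=cv2.imread("pics/w1.png")[:,:,::-1]
h=cv2.cvtColor(im,cv2.COLOR_RGB2HSV)[60:170,240:350]
red=cv2.inRange(h,(0,150,60),(8,255,255))|cv2.inRange(h,(172,150,60),(180,255,255))
v,u=np.nonzero(red);print("red bbox",u.min()+240,u.max()+240,v.min()+60,v.max()+60)
g=cv2.cvtColor(im,cv2.COLOR_RGB2GRAY);print(g[108:132,294],g[108:132,270])
w=cv2.inRange(h,(0,0,140),(180,70,255));n,_,st,ce=cv2.connectedComponentsWithStats(w)
pts=[ce[i]+[240,60] for i in range(1,n) if 10<st[i,4]<90];print(np.round(pts,1).tolist())
X=np.array([ray(0,p,.06,P)[:2] for p in pts]);print(X.round(4).tolist(),X.mean(0))
yel=cv2.inRange(h,(20,130,80),(35,255,255))|red;v,u=np.nonzero(yel)
c,s,a=cv2.minAreaRect(np.c_[u+240,v+60].astype(np.float32));print(c,s,a)
E
python3 -c "
import cv2
cv2.imwrite('pics/w1c.png',cv2.resize(cv2.imread('pics/w1.png')[65:165,245:350],None,fx=5.5,fy=5.5,interpolation=3))"
```

```text
red bbox 259 327 83 151
[104  81  81  82  82  64  40  73  90 101 102 102 102 103 103 104 102  89
  77 103 102 101 101 102] [101 101 101 104  81  52  42  76  91 101 101 101 102 102 103 102  99  91
  73 103 102 100 102 103]
[[260.4, 79.0], [332.5, 79.4], [264.1, 150.8], [331.5, 151.0]]
[[0.5772, -0.2474], [0.595, -0.307], [0.5175, -0.2653], [0.5354, -0.3248]] [ 0.55628764 -0.28610213]
(297.0, 114.0) (86.0, 86.0) 90.0
```

View pics/w1c.png

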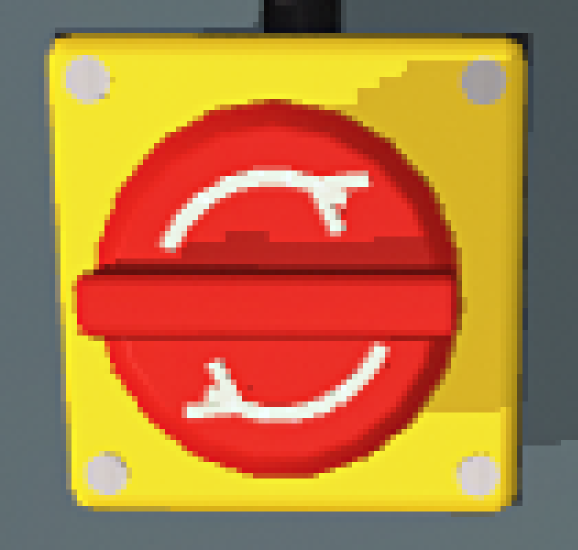

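The enlarged crop shows the red cap and rib at wrist (293,120), with the arrows pointing clockwise. The centre is (0.556,-0.286) and the yaw about 16.7°, and the top, scene and wrist views agree. I'm moving over it and pressing.

Call:
move_arm --targets '[[[6.2,-2.25,0],0],[[6.2,-2.25,4],0],[[6.2,-2.25,8],0],[[6.2,-2.25,9],0],[[6.2,-2.25,9],0]]' --claw 0

```text
t: 1.9
tool_pos: [0.5571, -0.285, 0.1169]
eef_rot: [0.989, 0.148, -0.0, -0.0]
wrist_force: [0.1, -0.1, 0.8]
grip_width: 0.0002
```

Call:
move_arm --targets '[[[0,0,0.4],0],[[0,0,0.8],0],[[0,0,1.2],0],[[0,0,1.4],0],[[0,0,1.4],0]]'

```text
t: 2.52
tool_pos: [0.5575, -0.2843, 0.1029]
eef_rot: [0.989, 0.148, 0.0, 0.0]
wrist_force: [-0.4, 0.8, 2.3]
grip_width: 0.001
```

Call:
move_arm --targets '[[[0,0,0.2],0],[[0,0,0.4],0],[[0,0,0.6],0],[[0,0,0.7],0],[[0,0,0.7],0]]'

```text
t: 3.15
tool_pos: [0.5574, -0.2842, 0.0955]
eef_rot: [0.989, 0.148, 0.0, 0.0]
wrist_force: [0.0, -0.5, 1.8]
grip_width: 0.0005
```

Call:
move_arm --targets '[[[0,0,0.1],0],[[0,0,0.15],0],[[0,0,0.15],0]]'

```text
t: 3.52
tool_pos: [0.5575, -0.2842, 0.0943]
eef_rot: [0.989, 0.148, 0.0, 0.0]
wrist_force: [1.6, -0.4, 2.5]
grip_width: 0.0008
```

Call:
move_arm --targets '[[[0,0,0.05],0],[[0,0,0.05],0],[[0,0,0.05],0]]'

```text
t: 3.9
tool_pos: [0.5575, -0.2842, 0.0938]
eef_rot: [0.989, 0.148, 0.0, 0.0]
wrist_force: [0.4, -0.9, 3.6]
grip_width: 0.0006
```

Call:
move_arm --targets '[[[0,0,0.05],0],[[0,0,0.05],0],[[0,0,0.05],0]]'

```text
t: 4.28
tool_pos: [0.5575, -0.2842, 0.0934]
eef_rot: [0.989, 0.148, 0.0, 0.0]
wrist_force: [-0.5, -1.5, 3.9]
grip_width: 0.0003
```

Call:
move_arm --targets '[[[0,0,-0.5],0],[[0,0,-2],0],[[-2,0,-7],0],[[-6.4,2.4,-11.2],0],[[-6.4,2.4,-11.2],0]]'

```text
t: 4.9
tool_pos: [0.502, -0.3309, 0.2093]
eef_rot: [0.989, 0.145, 0.001, 0.003]
wrist_force: [0.7, 0.2, -0.9]
grip_width: 0.0007
```

Call:
move_arm --targets '[[[0,0,0],0],[[0,0,0],0]]'

```text
t: 5.15
tool_pos: [0.5034, -0.324, 0.2043]
eef_rot: [0.989, 0.149, -0.0, -0.001]
wrist_force: [-0.2, 1.3, -0.2]
grip_width: 0.0004
```

Run:
```python
from h import *
o=env.get_obs();P=wristP(o);im=env.capture("wrist");cv2.imwrite("pics/w2.png",im[:,:,::-1])
print({k:np.round(o[k],4).tolist() for k in("t","tool_pos","eef_rot","wrist_force","grip_width")})
a=cv2.imread("pics/w1.png");b=im[:,:,::-1];f=lambda i:cv2.resize(i[60:170,240:350],None,fx=3.6,fy=3.6,interpolation=3)
print([ (x,np.round((P["mtx"]@(P["R"]@np.array([.5563,-.2862,x])+P["t"]))[:2]/(P["mtx"]@(P["R"]@np.array([.5563,-.2862,x])+P["t"]))[2],1)) for x in (.104,.096)])
cv2.imwrite("pics/cmp.png",np.vstack([np.hstack([f(a),f(b)]),cv2.resize(b[220:310,160:480],(792,200))]))
```

```text
{'t': 5.15, 'tool_pos': [0.5034, -0.324, 0.2043], 'eef_rot': [0.9888, 0.1494, -0.0004, -0.001], 'wrist_force': [-0.1738, 1.312, -0.1629], 'grip_width': 0.0004}
[(0.104, array([295.8, 120.7])), (0.096, array([296.6, 119.9]))]
```

View pics/cmp.png

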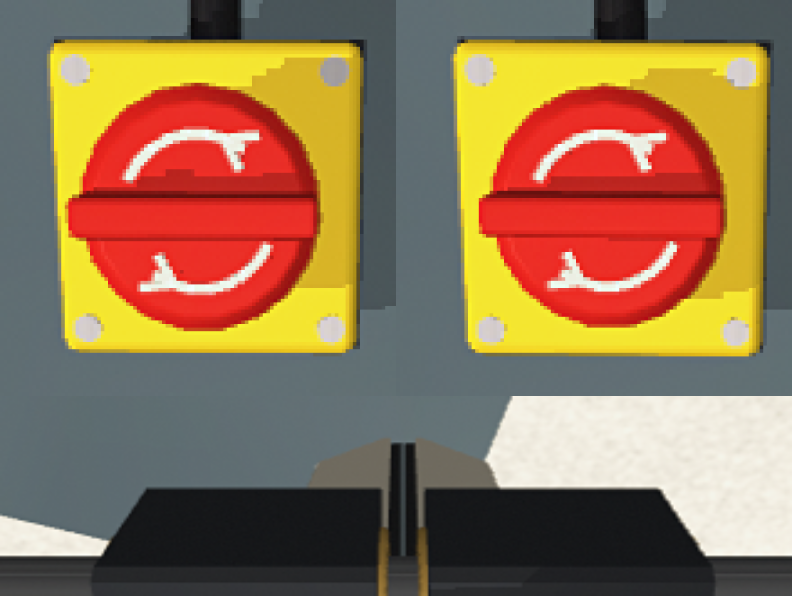

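The button has latched: the cap sits visibly lower in the right-hand crop. I'm going to the near side of the rib's +y end.

Call:
move_arm --targets '[[[4,-4,0],0],[[4,-4,4],0],[[4,-4,8],0],[[4,-4,9],0],[[4,-4,9],0]]'

```text
t: 5.82
tool_pos: [0.5297, -0.275, 0.1147]
eef_rot: [0.989, 0.149, -0.001, -0.001]
wrist_force: [0.4, -0.6, 0.3]
grip_width: 0.0001
```

Call:
move_arm --targets '[[[0,0,0],0],[[0,0,0],0]]'

```text
t: 6.08
tool_pos: [0.5307, -0.2764, 0.1168]
eef_rot: [0.989, 0.148, 0.001, 0.001]
wrist_force: [0.7, -0.3, 0.7]
grip_width: 0.0005
```

Call:
move_arm --targets '[[[0,-0.3,1],0],[[0,-0.3,2],0],[[0,-0.3,2.5],0],[[0,-0.3,2.5],0],[[0,-0.3,2.5],0]]'

```text
t: 6.7
tool_pos: [0.529, -0.273, 0.0903]
eef_rot: [0.989, 0.148, 0.0, -0.0]
wrist_force: [0.2, 0.3, -0.5]
grip_width: 0.0004
```

Run:
```python
from h import *
o=env.get_obs()
print({k:np.round(o[k],4).tolist() for k in("t","q","tool_pos","eef_rot","wrist_force","grip_width")})
a=2*np.arctan2(o["eef_rot"][1],o["eef_rot"][0]);p=o["tool_pos"][:2]-[.5563,-.2862]
X=np.array([np.cos(a),np.sin(a)]);Y=np.array([np.sin(a),-np.cos(a)])
print("yaw",np.degrees(a),"tcp rel C in tool axes mm",1e3*p@X,1e3*p@Y)
# planned: block centre at (-dx, -20 along toolY) in frame rotated clockwise by th
B=np.radians(16.7)
for th in np.arange(0,1.01,.1):
    b=B-th;x=np.array([np.cos(b),np.sin(b)]);y=np.array([np.sin(b),-np.cos(b)])
    w=x*-.014+y*-.020-p;print(round(th,1),"shift cm",(100*w@X).round(2),(100*w@Y).round(2),"turn",round(a-b,3))
```

```text
{'t': 6.7, 'q': [0.7873, 0.581, -0.4693, 1.7955, 0.338, 0.8452, -1.1157], 'tool_pos': [0.529, -0.273, 0.0903], 'eef_rot': [0.9889, 0.1484, 0.0001, -0.0], 'wrist_force': [0.2289, 0.3411, -0.4561], 'grip_width': 0.0004}
yaw 17.064012631292545 tcp rel C in tool axes mm -22.231357820886263 -20.587228044831125
0.0 shift cm 0.84 0.05 turn 0.006
0.1 shift cm 1.04 -0.08 turn 0.106
0.2 shift cm 1.26 -0.19 turn 0.206
0.3 shift cm 1.49 -0.27 turn 0.306
0.4 shift cm 1.73 -0.33 turn 0.406
0.5 shift cm 1.97 -0.37 turn 0.506
0.6 shift cm 2.21 -0.38 turn 0.606
0.7 shift cm 2.46 -0.37 turn 0.706
0.8 shift cm 2.7 -0.34 turn 0.806
0.9 shift cm 2.93 -0.28 turn 0.906
1.0 shift cm 3.16 -0.19 turn 1.006
```

Call:
move_arm --targets '[[[0.5,0,0],0],[[0.84,0.05,0],0],[[1.04,-0.08,0],0.1],[[1.26,-0.19,0],0.2],[[1.26,-0.19,0],0.2]]'

```text
t: 7.32
tool_pos: [0.54, -0.2674, 0.0902]
eef_rot: [0.999, 0.049, -0.001, 0.0]
wrist_force: [-1.7, 0.0, 1.9]
grip_width: 0.0007
```

Call:
move_arm --targets '[[[0.1,-0.07,0],0.05],[[0.2,-0.13,0],0.1],[[0.31,-0.19,0],0.15],[[0.42,-0.24,0],0.2],[[0.42,-0.24,0],0.2]]'

```text
t: 7.95
tool_pos: [0.5439, -0.2645, 0.0902]
eef_rot: [0.999, -0.05, -0.0, -0.0]
wrist_force: [-2.7, 0.1, 2.1]
grip_width: 0.0006
```

```bash
cat >> h.py <<'E'
def rel():
    o=env.get_obs();print({k:np.round(o[k],4).tolist() for k in("t","tool_pos","wrist_force","moment","grip_width")},"q7",o["q"][6])
    a=2*np.arctan2(o["eef_rot"][1],o["eef_rot"][0]);p=o["tool_pos"][:2]-[.5563,-.2862]
    X=np.array([np.cos(a),np.sin(a)]);Y=np.array([np.sin(a),-np.cos(a)])
    print("turned",np.radians(16.7)-a,"rel C tool mm",1e3*p@X,1e3*p@Y);return a
E
python3 - <<'E'
from h import *
rel();im=env.capture("wrist");cv2.imwrite("pics/w3.png",im[:,:,::-1])
E
```

```text
{'t': 7.95, 'tool_pos': [0.5439, -0.2645, 0.0902], 'wrist_force': [-2.6716, 0.1084, 2.0561], 'moment': [0.1615, 0.6154, 0.0226], 'grip_width': 0.0006} q7 -1.4813286126303644
turned 0.39126770535872496 rel C tool mm -14.465771963756817 -20.350614517280928
```

View pics/w3.png

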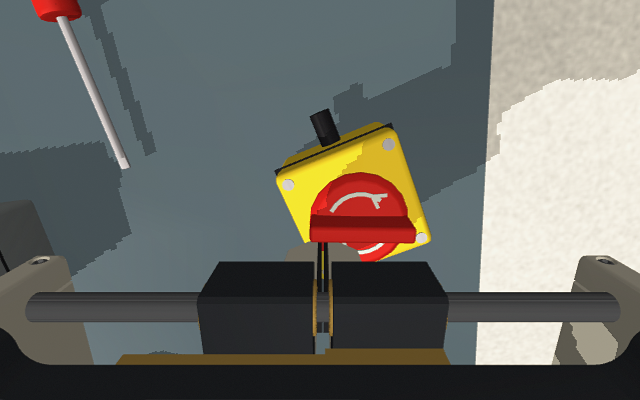

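The rib follows the fingertips, turned about 0.39 rad with 2.7 N of push. I'm continuing.

Call:
move_arm --targets '[[[0.1,-0.07,0],0.05],[[0.2,-0.13,0],0.1],[[0.31,-0.19,0],0.15],[[0.42,-0.24,0],0.2],[[0.42,-0.24,0],0.2]]'

```text
t: 8.62
tool_pos: [0.5485, -0.2624, 0.0902]
eef_rot: [0.989, -0.149, -0.0, -0.0]
wrist_force: [-3.7, 1.9, 1.9]
grip_width: 0.0002
```

Call:
move_arm --targets '[[[0.1,-0.07,0],0.05],[[0.2,-0.13,0],0.1],[[0.31,-0.19,0],0.15],[[0.42,-0.24,0],0.2],[[0.42,-0.24,0],0.2]]'

```text
t: 9.25
tool_pos: [0.5532, -0.2613, 0.0902]
eef_rot: [0.969, -0.247, -0.0, -0.0]
wrist_force: [-3.2, 1.5, 3.4]
grip_width: 0.0004
```

Run:
```python
from h import *
rel();im=env.capture("wrist");cv2.imwrite("pics/w4.png",im[:,:,::-1])
```

```text
{'t': 9.25, 'tool_pos': [0.5532, -0.2613, 0.0902], 'wrist_force': [-3.1774, 1.544, 3.4053], 'moment': [0.4605, 0.676, -0.0044], 'grip_width': 0.0004} q7 -1.8362438492862996
turned 0.791209070478109 rel C tool mm -14.61026564617682 -20.347583641113737
```

View pics/w4.png

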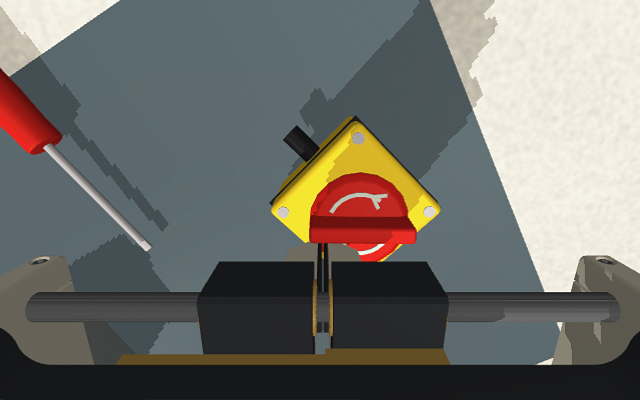

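Call:
move_arm --targets '[[[0.1,-0.07,0],0.05],[[0.2,-0.13,0],0.1],[[0.31,-0.19,0],0.15],[[0.31,-0.19,0],0.15]]'

```text
t: 9.8
tool_pos: [0.557, -0.2611, 0.0902]
eef_rot: [0.948, -0.319, -0.0, -0.0]
wrist_force: [-2.7, 2.4, 2.0]
grip_width: 0.0005
```

Run:
```python
from h import *
rel();im=env.capture("wrist");cv2.imwrite("pics/w5.png",im[:,:,::-1])
a,b=[cv2.imread(f"pics/w{i}.png")[150:270,260:450] for i in(4,5)]
cv2.imwrite("pics/cmp2.png",cv2.resize(np.hstack([a,b]),None,fx=2.1,fy=2.1,interpolation=3))
```

```text
{'t': 9.8, 'tool_pos': [0.557, -0.2611, 0.0902], 'wrist_force': [-2.7386, 2.4094, 1.9684], 'moment': [0.5424, 0.6217, -0.0556], 'grip_width': 0.0005} q7 -1.968041017719581
turned 0.9413731694745808 rel C tool mm -14.643017379960758 -20.37003342324176
```

View pics/cmp2.png

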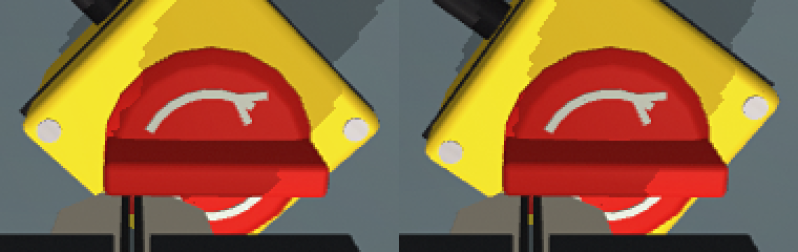

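Run:
```python
from h import *
o=env.get_obs();P=wristP(o)
for z in(.096,.104):
  for th in (.94,):
    b=np.radians(16.7)-th;x=np.array([np.cos(b),np.sin(b),0]);y=np.array([np.sin(b),-np.cos(b),0])
    for n,X in (("rib L far",x*.0045-y*.027+[0,0,z]),("rib R far",x*.0045+y*.027+[0,0,z]),("rib R near",-x*.0045+y*.027+[0,0,z]),("cap far",x*.028+[0,0,z-.0165-.003])):
        c=P["mtx"]@(P["R"]@(X+[.5563,-.2862,0])+P["t"]);print(z,n,(c[:2]/c[2]).round(1))
```

```text
0.096 rib L far [308.2 227.3]
0.096 rib R far [417.2 227.2]
0.096 rib R near [415.6 243.7]
0.096 cap far [360.1 171.8]
0.104 rib L far [307.5 233.9]
0.104 rib R far [421.8 233.8]
0.104 rib R near [420.1 251. ]
0.104 cap far [361.8 175.5]
```

The latch should have let go by now. The 2–3 N upward force on the tool suggests that friction at the fingertip holds the rib down. I'm easing the tool upward so that the button can follow.

Call:
move_arm --targets '[[[0,0,-0.15],0],[[0,0,-0.3],0],[[0,0,-0.4],0],[[0,0,-0.4],0]]'

```text
t: 10.35
tool_pos: [0.5571, -0.2613, 0.0943]
eef_rot: [0.947, -0.32, -0.0, -0.0]
wrist_force: [-1.8, 3.7, 1.8]
grip_width: 0.0002
```

Run:
```python
from h import *
rel();im=env.capture("wrist");cv2.imwrite("pics/w6.png",im[:,:,::-1])
cv2.imwrite("pics/w6c.png",cv2.resize(im[150:270,260:450,::-1],None,fx=3,fy=3,interpolation=3))
o=env.get_obs();P=wristP(o)
for z in(.096,.1,.104):
    b=np.radians(16.7)-.94;x=np.array([np.cos(b),np.sin(b),0]);y=np.array([np.sin(b),-np.cos(b),0])
    for n,X in (("R near",-x*.0045+y*.027+[0,0,z]),("cap far",x*.028+[0,0,z-.0195])):
        c=P["mtx"]@(P["R"]@(X+[.5563,-.2862,0])+P["t"]);c=c[:2]/c[2];print(z,n,c.round(1),"crop",((c-[260,150])*3).round())
```

```text
{'t': 10.35, 'tool_pos': [0.5571, -0.2613, 0.0943], 'wrist_force': [-1.7519, 3.7494, 1.8051], 'moment': [0.816, 0.5958, -0.0305], 'grip_width': 0.0002} q7 -1.968229237491124
turned 0.9432990820494727 rel C tool mm -14.52683159313342 -20.291222682346866
0.096 R near [413.3 240.4] crop [460. 271.]
0.096 cap far [358.9 170.3] crop [297.  61.]
0.1 R near [415.4 243.8] crop [466. 281.]
0.1 cap far [359.7 172. ] crop [299.  66.]
0.104 R near [417.5 247.3] crop [473. 292.]
0.104 cap far [360.5 173.8] crop [302.  71.]
```

View pics/w6c.png

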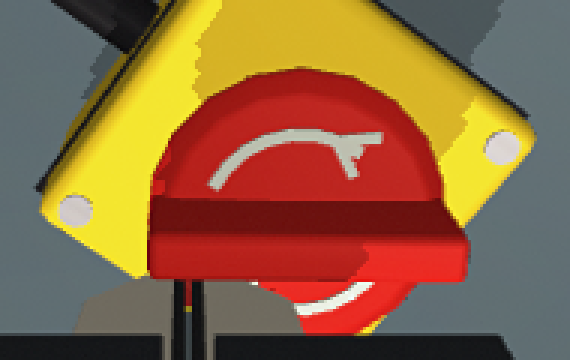

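Confirmed: the rib top is now near 0.100, so the latch has released and the button is following. I'm lifting the rest, then backing off.

Call:
move_arm --targets '[[[0,0,-0.2],0],[[0,0,-0.45],0],[[-0.2,0,-0.5],0],[[-0.6,0,-0.5],0],[[-1.2,0,-0.5],0]]'

```text
t: 11.02
tool_pos: [0.5475, -0.2551, 0.0995]
eef_rot: [0.947, -0.321, 0.001, 0.0]
wrist_force: [-0.6, -0.3, -0.1]
grip_width: 0.0005
```

Call:
move_arm --targets '[[[-0.5,0,-1.5],0],[[-1,0,-5],0],[[-2,0,-10],-0.18],[[-4,0,-11],-0.36],[[-4,0,-11],-0.54]]'

```text
t: 11.65
tool_pos: [0.5167, -0.2296, 0.2127]
eef_rot: [0.999, -0.053, 0.003, 0.001]
wrist_force: [-0.1, 0.5, -0.6]
grip_width: 0.0004
```

Call:
move_arm --targets '[[[0,0,0],-0.15],[[0,0,0],-0.3],[[0,0,0],-0.4],[[0,0,0],-0.4]]'

```text
t: 12.15
tool_pos: [0.5164, -0.2302, 0.2106]
eef_rot: [0.99, 0.143, 0.001, 0.001]
wrist_force: [0.0, 0.0, 0.3]
grip_width: 0.0007
```

Run:
```python
from h import *
rel();o=env.get_obs();P=wristP(o);im=env.capture("wrist");cv2.imwrite("pics/w7.png",im[:,:,::-1])
f=lambda X:(lambda c:(c[:2]/c[2]).round(1))(P["mtx"]@(P["R"]@(X+np.array([.5563,-.2862,0]))+P["t"]))
b=np.radians(16.7);y=np.array([np.sin(b),-np.cos(b),0])
for z in(.096,.104): print(z,f(y*-.027+[0,0,z]),f(y*.027+[0,0,z]))
s=im[:];h=cv2.cvtColor(s,cv2.COLOR_RGB2HSV);red=cv2.inRange(h,(0,150,60),(8,255,255))|cv2.inRange(h,(172,150,60),(180,255,255))
n,_,st,ce=cv2.connectedComponentsWithStats(red);print([ (st[i].tolist(),ce[i].round(1).tolist()) for i in range(1,n) if st[i,4]>300])
# reset move
bl=ray("top",(311,171.6),.078)
print(bl, "tool yaw",np.degrees(2*np.arctan2(o["eef_rot"][1],o["eef_rot"][0])))
```

```text
{'t': 12.15, 'tool_pos': [0.5164, -0.2302, 0.2106], 'wrist_force': [0.0471, 0.0244, 0.2559], 'moment': [0.0135, -0.0102, 0.0341], 'grip_width': 0.0007} q7 -1.0769590137013512
turned 0.004565252627418748 rel C tool mm -22.439712486508675 -64.98294068330499
0.096 [367.6 167.7] [432.1 167.4]
0.104 [368.9 169.9] [435.2 169.6]
[([365, 133, 70, 62, 2807], [397.3, 163.8])]
[ 0.53144198 -0.00477561  0.078     ] tool yaw 16.438430292037893
```

Call:
move_arm --targets '[[[0.5,-6,0],0],[[1,-12,0],0],[[1.5,-18,0],0],[[2,-21.3,0],0],[[2,-21.3,0],0]]'

```text
t: 12.82
tool_pos: [0.4745, -0.0168, 0.2101]
eef_rot: [0.989, 0.145, 0.001, 0.0]
wrist_force: [-0.2, -0.6, 0.7]
grip_width: 0.0009
```

Call:
move_arm --targets '[[[0,0,0],0],[[0,0,0],0]]'

```text
t: 13.08
tool_pos: [0.4747, -0.0215, 0.2093]
eef_rot: [0.99, 0.142, 0.0, 0.0]
wrist_force: [-0.3, -0.1, 1.1]
grip_width: 0.0005
```

Run:
```python
from h import *
from scipy.spatial.transform import Rotation as Ro
o=env.get_obs();P=wristP(o);im=env.capture("wrist")[:,:,::-1];cv2.imwrite("pics/w8.png",im)
m,c,k=blob(im[:,:,::-1],(105,120,50),(125,255,255),(200,20,450,230));v,u=np.nonzero(m)
X=ray(0,c,.078,P);print(c,k,np.ptp(u)+1,np.ptp(v)+1,"blue",X.round(4),"tcp",o["tool_pos"].round(4),o["eef_rot"].round(4))
R=Ro.from_quat(o["eef_rot"]).as_matrix();print("to 15mm above, cm",100*R.T@(X+[0,0,.015]-o["tool_pos"]))
a=cv2.resize(cv2.imread("pics/w7.png")[110:220,340:460],(400,367),interpolation=3);b=cv2.resize(im[30:220,200:407],(400,367),interpolation=3)
cv2.imwrite("pics/cmp3.png",np.hstack([a,b]))
```

```text
[320.40854225 119.72423398] 1077 37 38 blue [ 0.5318 -0.003   0.078 ] tcp [ 0.4747 -0.0215  0.2093] [9.899e-01 1.420e-01 1.000e-04 2.000e-04]
to 15mm above, cm [ 5.99908702 -0.17580821 11.63312029]
```

View pics/cmp3.png

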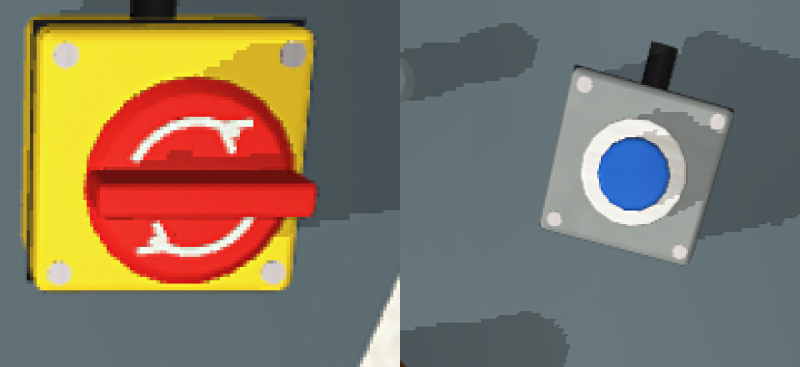

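The left crop shows the stop out with its rib back at rest. The right crop shows the blue button on the grey box, about 32 mm across, at (0.532,-0.003). I'm pressing blue.

Call:
move_arm --targets '[[[6,-0.15,2],0],[[6,-0.15,6],0],[[6,-0.15,10],0],[[6,-0.15,11.6],0],[[6,-0.15,11.6],0]]'

```text
t: 13.75
tool_pos: [0.5309, -0.0021, 0.0925]
eef_rot: [0.99, 0.143, -0.001, -0.0]
wrist_force: [0.5, 0.2, -0.1]
grip_width: 0.0008
```

Call:
move_arm --targets '[[[0,0,0.4],0],[[0,0,0.8],0],[[0,0,1.2],0],[[0,0,1.6],0],[[0,0,1.6],0]]'

```text
t: 14.38
tool_pos: [0.5322, -0.0017, 0.0776]
eef_rot: [0.99, 0.143, 0.001, 0.0]
wrist_force: [0.9, -0.6, 3.8]
grip_width: 0.0005
```

Call:
move_arm --targets '[[[0,0,0.2],0],[[0,0,0.35],0],[[0,0,0.35],0]]'

```text
t: 14.75
tool_pos: [0.5323, -0.0018, 0.0759]
eef_rot: [0.99, 0.143, 0.001, 0.001]
wrist_force: [-5.4, -1.5, 22.6]
grip_width: 0.0008
```

Unexpected: 22 N after only about 2 mm of travel. I'll check where the contact is before going on.

Run:
```python
from h import *
from scipy.spatial.transform import Rotation as Ro
o=env.get_obs();R=Ro.from_quat(o["eef_rot"]).as_matrix()
F,M=R.T@o["wrist_force"],R.T@o["moment"];print("tool F",F.round(2),"M",M.round(3),"eul",Ro.from_quat(o["eef_rot"]).as_euler("xyz",degrees=True).round(2))
for L in(.19,.21,.23): print(L,"contact x,y mm",1e3*(-(M[1]-L*F[0])/F[2]),1e3*(M[0]+L*F[1])/F[2])
p=env.camera_params("wrist");T=np.linalg.inv(p["tool_from_camera"])
for X in((9.5,8,0),(9.5,19,0),(0,8,0),(0,19,0),(9.5,19,-10),(9.5,19,-20),(-9.5,19,-10),(9.5,8,-19)):
    c=p["mtx"]@(T@np.r_[np.array(X)/1e3,1])[:3];c=c[:2]/c[2];print(X,c.round(1),"cmp crop",((c[0]-160)*2.475).round(),(396+(c[1]-220)*2.222).round())
```

```text
tool F [ -5.56  -0.07 -22.58] M [ 0.049 -1.332 -0.003] eul [ 1.7989e+02 -5.0000e-02  1.6490e+01]
0.19 contact x,y mm -12.20306390530195 -1.6015192814792527
0.21 contact x,y mm -7.2777252807519135 -1.5424337371718124
0.23 contact x,y mm -2.352386656201867 -1.4833481928643721
(9.5, 8, 0) [337.8 239.7] cmp crop 440.0 440.0
(9.5, 19, 0) [358.9 239.7] cmp crop 492.0 440.0
(0, 8, 0) [337.5 256.1] cmp crop 439.0 476.0
(0, 19, 0) [358.3 256.1] cmp crop 491.0 476.0
(9.5, 19, -10) [361.  248.4] cmp crop 498.0 459.0
(9.5, 19, -20) [363.4 258.1] cmp crop 503.0 481.0
(-9.5, 19, -10) [359.7 282.1] cmp crop 494.0 534.0
(9.5, 8, -19) [339.6 257. ] cmp crop 444.0 478.0
```

The contact is behind the tool centre and hard at about 76 mm. The shut fingertips, about 38 mm wide, are probably landing on the white collar. I'll lift and use a single fingertip (19 × 19 mm), which fits inside the 32 mm button.

Call:
move_arm --targets '[[[0,0,-1],0],[[0,0,-3.5],0],[[0,3,-3.5],0],[[0,3,-3.5],0],[[0,3,-3.5],0]]' --claw 0.43

```text
t: 15.38
tool_pos: [0.5392, -0.0299, 0.1082]
eef_rot: [0.99, 0.143, -0.001, -0.0]
wrist_force: [-0.0, -0.1, 0.1]
grip_width: 0.0389
```

Run:
```python
from h import *
from scipy.spatial.transform import Rotation as Ro
o=env.get_obs();P=wristP(o);im=env.capture("wrist")[:,:,::-1];cv2.imwrite("pics/w9.png",im)
print(o["tool_pos"].round(4),o["wrist_force"].round(1),o["grip_width"].round(4))
R=Ro.from_quat(o["eef_rot"]).as_matrix();print("blue in tool, mm",1e3*R.T@(np.array([.5318,-.003,.078])-o["tool_pos"]))
f=lambda X:(P["mtx"]@(P["R"]@X+P["t"]));c=f(np.array([.5318,-.003,.078]));print("blue px",c[:2]/c[2])
cv2.imwrite("pics/w9c.png",cv2.resize(im[150:300,200:450],(800,480),interpolation=3))
```

```text
Traceback (most recent call last):
AttributeError: 'float' object has no attribute 'round'
```

Run:
```python
from h import *
from scipy.spatial.transform import Rotation as Ro
o=env.get_obs();P=wristP(o);im=cv2.imread("pics/w9.png")
print(o["tool_pos"].round(4),o["wrist_force"].round(1),o["grip_width"])
R=Ro.from_quat(o["eef_rot"]).as_matrix();print("blue in tool, mm",1e3*R.T@(np.array([.5318,-.003,.078])-o["tool_pos"]))
f=lambda X:(P["mtx"]@(P["R"]@X+P["t"]));c=f(np.array([.5318,-.003,.078]));print("blue px",c[:2]/c[2])
for y in(-19.5,-38.5): 
  for x in (9.5,0,-9.5):
    c=f(o["tool_pos"]+R@(np.array([x,y,0])/1e3));c=c[:2]/c[2];print((x,y),"crop",((c-[200,150])*3.2).round())
cv2.imwrite("pics/w9c.png",cv2.resize(im[150:300,200:450],(800,480),interpolation=3))
```

```text
[ 0.5392 -0.0294  0.1082] [-0.   0.  -0.6] 0.03889429239636781
blue in tool, mm [  0.40843781 -27.40414041  30.24045074]
blue px [277.93608369 232.30444897]
(9.5, -19.5) crop [272. 287.]
(0, -19.5) crop [274. 339.]
(-9.5, -19.5) crop [276. 390.]
(9.5, -38.5) crop [155. 287.]
(0, -38.5) crop [159. 339.]
(-9.5, -38.5) crop [163. 390.]
```

View pics/w9c.png

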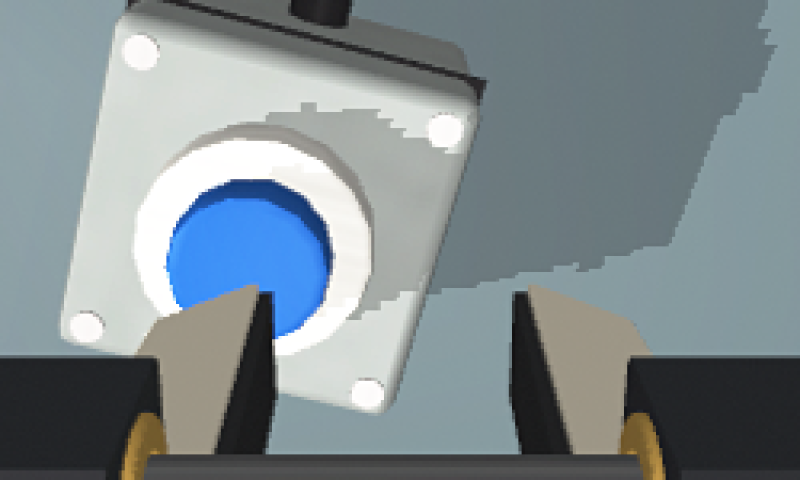

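The fingertip tapers and now sits over the button, well inside its rim. I'm pressing slowly with this one tip.

Call:
move_arm --targets '[[[0,0,1],0],[[0,0,2],0],[[0,0,2.6],0],[[0,0,2.8],0],[[0,0,2.8],0]]'

```text
t: 16.05
tool_pos: [0.5396, -0.0301, 0.0806]
eef_rot: [0.99, 0.144, -0.0, -0.0]
wrist_force: [-0.5, 0.6, 2.7]
grip_width: 0.0393
```

Call:
move_arm --targets '[[[0,0,0.15],0],[[0,0,0.3],0],[[0,0,0.4],0],[[0,0,0.4],0]]'

```text
t: 16.55
tool_pos: [0.5402, -0.0302, 0.0769]
eef_rot: [0.99, 0.143, 0.0, -0.0]
wrist_force: [-1.7, 1.5, 3.1]
grip_width: 0.0397
```

Run:
```python
from h import *
from scipy.spatial.transform import Rotation as Ro
o=env.get_obs();R=Ro.from_quat(o["eef_rot"]).as_matrix()
F,M=R.T@o["wrist_force"],R.T@o["moment"];print(o["tool_pos"].round(4),"tool F",F.round(2),"M",M.round(3),o["grip_width"])
print("blue in tool, mm",1e3*R.T@(np.array([.5318,-.003,.078])-o["tool_pos"]))
```

```text
[ 0.5402 -0.0302  0.0769] tool F [-1.22 -1.95 -3.11] M [ 0.446 -0.4   -0.046] 0.03965010275299192
blue in tool, mm [ -0.31808014 -28.50760542  -1.11419517]
```

Call:
move_arm --targets '[[[0,0,0.1],0],[[0,0,0.1],0],[[0,0,0.1],0]]'

```text
t: 16.92
tool_pos: [0.5402, -0.0302, 0.0762]
eef_rot: [0.99, 0.143, 0.0, 0.0]
wrist_force: [-2.9, 1.0, 8.0]
grip_width: 0.0394
```

Call:
move_arm --targets '[[[0,0,0.15],0],[[0,0,0.15],0],[[0,0,0.15],0]]'

```text
t: 17.3
tool_pos: [0.5404, -0.0302, 0.0759]
eef_rot: [0.99, 0.144, 0.0, 0.0]
wrist_force: [-5.7, 0.6, 18.6]
grip_width: 0.0393
```

There's a hard stop at the same height, about 76 mm, after some 5 mm of springy travel from above 80.6 mm. I'll check numerically in the cameras whether the button is really in.

Run:
```python
from h import *
from scipy.spatial.transform import Rotation as Ro
o=env.get_obs();P=wristP(o);im=env.capture("wrist");cv2.imwrite("pics/w10.png",im[:,:,::-1])
s=env.capture("scene");cv2.imwrite("pics/s10.png",s[:,:,::-1])
P9=wristP(dict(o,tool_pos=np.array([.5392,-.0294,.1082]),eef_rot=np.array([.98973,.1429,-.0005,0])))
i9=cv2.imread("pics/w9.png")[:,:,::-1];i8=cv2.imread("pics/w8.png")[:,:,::-1]
def circ(P,z,r,c=(.5318,-.003)):
    a=np.radians(np.arange(0,360,5));X=np.c_[c[0]+r*np.cos(a),c[1]+r*np.sin(a),np.full(72,z)]
    x=(P["mtx"]@(P["R"]@X.T+P["t"][:,None])).T;x=x[:,:2]/x[:,2:];return [x[:,0].min().round(1),x[:,0].max().round(1),x[:,1].min().round(1),x[:,1].max().round(1)]
for n,I,Q in(("w9",i9,P9),("w10",im,P)):
    h=cv2.cvtColor(I,cv2.COLOR_RGB2HSV);m=cv2.inRange(h,(105,120,40),(125,255,255));m[:,:200]=0;m[:,400:]=0
    v,u=np.nonzero(m);print(n,"blue bbox",u.min(),u.max()+1,v.min(),v.max()+1)
    c=(u.min()+u.max())//2;print("col",c,"V:",[(r,h[r,c].tolist()) for r in range(v.min()-8,v.min()+12)])
    for z in(.066,.072,.078,.082): print(z,circ(Q,z,.016))
for n,I in(("s0",cv2.imread("pics/scene0.png")[:,:,::-1]),("s10",s)):
    m,c,k=blob(I,(105,120,50),(125,255,255),(345,195,385,225));v,u=np.nonzero(m);print(n,c,k,u.min()+345,u.max()+345,v.min()+195,v.max()+195)
print([proj("scene",(.5318,-.003,z)).round(1).tolist() for z in(.072,.078)])
```

```text
w9 blue bbox 252 304 206 256
col 277 V: [(198, [0, 0, 255]), (199, [30, 1, 255]), (200, [30, 1, 255]), (201, [30, 1, 255]), (202, [0, 1, 255]), (203, [30, 1, 255]), (204, [0, 0, 255]), (205, [0, 0, 255]), (206, [111, 129, 125]), (207, [108, 215, 120]), (208, [108, 202, 124]), (209, [108, 202, 126]), (210, [108, 202, 134]), (211, [108, 201, 138]), (212, [108, 196, 232]), (213, [107, 190, 245]), (214, [107, 190, 245]), (215, [107, 192, 245]), (216, [107, 190, 247]), (217, [106, 189, 246])]
0.066 [np.float64(255.6), np.float64(304.9), np.float64(201.5), np.float64(247.2)]
0.072 [np.float64(253.8), np.float64(304.4), np.float64(204.6), np.float64(251.3)]
0.078 [np.float64(251.9), np.float64(303.9), np.float64(207.9), np.float64(255.7)]
0.082 [np.float64(250.6), np.float64(303.6), np.float64(210.1), np.float64(258.7)]
w10 blue bbox 241 299 228 278
col 269 V: [(220, [0, 0, 255]), (221, [0, 0, 255]), (222, [30, 1, 255]), (223, [30, 1, 255]), (224, [30, 1, 255]), (225, [30, 1, 255]), (226, [0, 0, 255]), (227, [0, 0, 255]), (228, [111, 144, 131]), (229, [109, 210, 135]), (230, [108, 206, 140]
[... 194 characters left out ...]
 (239, [106, 188, 248])]
0.066 [np.float64(242.6), np.float64(300.0), np.float64(221.9), np.float64(273.8)]
0.072 [np.float64(240.1), np.float64(299.3), np.float64(226.1), np.float64(279.4)]
0.078 [np.float64(237.4), np.float64(298.5), np.float64(230.7), np.float64(285.4)]
0.082 [np.float64(235.5), np.float64(298.0), np.float64(233.9), np.float64(289.6)]
s0 [363.89423077 209.66346154] 104 358 370 205 214h.py:15: RuntimeWarning: Mean of empty slice.
  m=cv2.inRange(h,lo,hi);v,u=np.nonzero(m);return m,np.array([u.mean()+x0,v.mean()+y0]),len(u)
  ret = ret.dtype.type(ret / rcount)
Traceback (most recent call last):
ValueError: zero-size array to reduction operation minimum which has no identity
```

Call:
move_arm --targets '[[[0,0,-0.3],0],[[0,0,-0.5],0],[[0,0,-0.5],0],[[0,0,-0.5],0]]'

```text
t: 17.9
tool_pos: [0.5402, -0.0303, 0.0791]
eef_rot: [0.99, 0.143, 0.0, -0.0]
wrist_force: [-0.2, 1.0, 3.2]
grip_width: 0.0394
```

Call:
move_arm --targets '[[[0,0,-0.1],0],[[0,0,-0.1],0],[[0,0,-0.1],0]]'

```text
t: 18.27
tool_pos: [0.5402, -0.0303, 0.0802]
eef_rot: [0.99, 0.143, 0.0, -0.0]
wrist_force: [-1.0, 1.0, 2.9]
grip_width: 0.0396
```

Call:
move_arm --targets '[[[0,0,-0.1],0],[[0,0,-0.1],0],[[0,0,-0.1],0]]'

```text
t: 18.65
tool_pos: [0.5402, -0.0303, 0.0813]
eef_rot: [0.99, 0.143, 0.0, -0.0]
wrist_force: [-0.3, 1.2, 2.5]
grip_width: 0.0393
```

Call:
move_arm --targets '[[[0,0,-0.2],0],[[0,0,-0.2],0],[[0,0,-0.2],0]]'

```text
t: 19.02
tool_pos: [0.5398, -0.0308, 0.0831]
eef_rot: [0.99, 0.143, -0.0, 0.0]
wrist_force: [0.1, 0.9, -0.4]
grip_width: 0.0398
```

Call:
move_arm --targets '[[[0,0,-0.2],0],[[0,0,-0.2],0],[[0,0,-0.2],0]]'

```text
t: 19.4
tool_pos: [0.54, -0.0304, 0.0853]
eef_rot: [0.99, 0.143, -0.0, 0.0]
wrist_force: [0.4, -0.7, 0.2]
grip_width: 0.0396
```

Confirmed: the spring force lasts up to a reading of about 82 mm and the hard stop is at 76 mm. That is the full 6 mm of travel, and the button came back. I'm retreating, then checking the scene against the first pictures.

Call:
move_arm --targets '[[[0,0,-3],0],[[0,0,-8],0],[[-5,0,-13],0],[[-10,0,-15],0],[[-10,0,-15],0]]'

```text
t: 20.02
tool_pos: [0.4422, -0.0606, 0.2371]
eef_rot: [0.99, 0.142, 0.001, 0.002]
wrist_force: [0.3, -0.3, -0.7]
grip_width: 0.0398
```

Call:
move_arm --targets '[[[-2,6,0],0],[[-4,12,0],0],[[-4,18,0],0],[[-4,18,0],0],[[-4,18,0],0]]'

```text
t: 20.65
tool_pos: [0.4573, -0.2417, 0.2342]
eef_rot: [0.99, 0.144, -0.0, -0.001]
wrist_force: [-0.2, 0.2, -0.2]
grip_width: 0.0393
```

Run:
```python
from h import *
o=env.get_obs();print({k:np.round(o[k],3).tolist() for k in("t","tool_pos","wrist_force")})
for n in("top","scene"):
    a=cv2.imread(f"pics/{n}0.png");b=env.capture(n)[:,:,::-1];cv2.imwrite(f"pics/{n}1.png",b)
    d=(cv2.absdiff(a,b).max(2)>45).astype(np.uint8);d=cv2.morphologyEx(d,cv2.MORPH_OPEN,np.ones((2,2)))
    N,_,st,ce=cv2.connectedComponentsWithStats(d);print(n,"changed",[(st[i].tolist()) for i in range(1,N) if st[i,4]>6])
    bb=b[:,:,::-1]; aa=a[:,:,::-1]
    R={"blue":((105,120,50),(125,255,255),(295,155,330,190) if n=="top" else (345,195,385,225)),"red":((0,150,60),(8,255,255),(395,140,445,195) if n=="top" else (285,270,335,320)),"yellow":((20,130,80),(35,255,255),(385,140,445,195) if n=="top" else (270,270,345,355)),
     "orange":((6,170,120),(14,255,255),(270,105,312,140) if n=="top" else (420,220,465,262)),"driver":((0,150,60),(5,255,255),(335,85,360,130)if n=="top" else (405,275,470,310)),"green":((50,90,40),(80,255,255),(200,165,228,190) if n=="top" else (385,150,415,170))}
    for k,(l,h,r) in R.items():
        print(k,[(blob(i,l,h,r)[1].round(1).tolist(),blob(i,l,h,r)[2]) if cv2.inRange(cv2.cvtColor(i[r[1]:r[3],r[0]:r[2]],cv2.COLOR_RGB2HSV),l,h).any() else None for i in(aa,bb)])
```

```text
{'t': 20.65, 'tool_pos': [0.457, -0.242, 0.234], 'wrist_force': [-0.218, 0.194, -0.159]}
top changed [[445, 88, 103, 171, 4340], [506, 119, 16, 20, 126], [523, 118, 30, 50, 1304], [399, 146, 49, 52, 1459], [519, 149, 4, 3, 9], [637, 162, 3, 8, 19], [522, 167, 17, 17, 129], [537, 169, 10, 53, 270], [528, 178, 11, 44, 286], [522, 186, 4, 8, 25], [524, 197, 3, 3, 7], [522, 201, 5, 3, 12], [518, 209, 31, 30, 391], [514, 216, 4, 9, 23], [518, 225, 3, 3, 8], [617, 236, 23, 56, 525], [518, 239, 3, 4, 10], [555, 245, 23, 23, 305], [599, 257, 25, 21, 260], [556, 265, 30, 46, 879], [590, 268, 8, 6, 21], [445, 271, 132, 129, 7932], [405, 287, 6, 5, 16], [531, 292, 3, 3, 8], [477, 319, 4, 7, 18], [534, 340, 5, 3, 13], [528, 346, 4, 4, 12], [269, 388, 12, 12, 90], [301, 389, 17, 11, 129], [319, 388, 11, 12, 80]]
blue [([311.0, 171.6], 80), ([310.9, 171.6], 80)]
red [([418.3, 163.5], 206), ([411.3, 159.8], 16)]
yellow [([409.6, 170.8], 551), ([403.8, 161.7], 200)]
orange [([291.5, 121.2], 443), ([291.5, 121.2], 444)]
driver [([347.3, 109.1], 222), ([347.3, 109.1], 221)]
green [([212.0, 176.6], 87), ([211.9, 176.6], 88)]
scene changed [[99, 0, 33, 34, 480], [157, 0, 15, 21, 150], [221, 0, 60, 88, 4100], [171, 24, 23, 61, 821], [131, 29, 29, 25, 202], [169, 28, 9, 13, 71], [284, 33, 7, 7, 33], [125, 40, 17, 55, 302], [146, 49, 9, 6, 31], [271, 58, 12, 10, 75], [218, 83, 84, 122, 5846], [238, 96, 3, 3, 7], [0, 169, 4, 4, 15], [0, 179, 53, 94, 2813], [175, 258, 13, 38, 112], [74, 331, 9, 21, 85], [134, 356, 9, 11, 42], [46, 359, 30, 41, 400], [127, 371, 3, 4, 11], [121, 376, 7, 8, 31], [109, 387, 12, 13, 50]]
blue [([363.9, 209.7], 104), ([363.8, 209.7], 104)]
red [([307.6, 296.6], 534), ([307.6, 296.8], 538)]
yellow [([307.3, 323.8], 1790), ([307.7, 323.7], 1815)]
orange [([440.9, 241.2], 645), ([440.9, 241.4], 653)]
driver [([436.1, 294.0], 627), ([436.1, 294.1], 635)]
green [([399.5, 157.3], 59), ([399.5, 157.5], 62)]
```

```bash
python3 -c "
from cell import env
print(env.finish_job())"
```

```text
the job is handed in; nothing more can be done
None
```

The emergency-stop test is done and handed in at about 21 s of the 54 s allowed.

- **Stop press:** I pressed the stop straight down with the shut fingertips, at most about 4 N, until it latched. The wrist picture showed the cap sitting lower.
- **Twist and release:** I pushed one side of the rib clockwise to about 0.94 rad with about 4 N and no pinching. The latch had let go, but friction against the fingertips held the cap down. I eased the tool up with the cap and backed off, and the cap sprang out and turned back.
- **Blue reset:** I pressed it only after a picture showed the stop out.
    - The first press met a hard stop at 22 N, which I took for the white collar, so I pressed a second time with one fingertip. Blue was therefore pressed twice.
    - The second press (19 N) stopped at the same height. Contact on release ended 6 mm higher, so the button travelled its full distance and came back.

**Last checks:** In the scene camera the stop matches the starting picture, and in both cameras so do the blue button, green button, chip case and screwdriver. In the top view nothing changed around the jar, vial, dish or beaker. The arm is clear, with wrist force near zero.

**What disagreed:**
- Tool height at the blue button read about 4 mm higher than its stated 78 mm, an offset I did not see at the stop. I judged the press by travel and force instead.
- The arm partly hid the stop from the top camera in the last picture, so its final state rests on the scene camera and the earlier wrist picture.

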